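# Check a plate gap with a taper gauge

## Robot

A 7-joint arm with a two-finger parallel gripper is mounted at the origin on a cart in front of the work surface, level with it; the furniture and walls round the work are solid. World frame = base frame: x ahead of the robot, y to its left, z up, the work surface at z = 0. Lengths are in m, angles in rad, forces in N, time in s.
With the tool pointing down it reaches from about 0.35 to 0.9 m from the base axis. Payload 19.9 kg.
Tool frame: the origin (TCP) lies between the finger pads; the fingertips stand 19 mm ahead of it and the grasp point (between the pads) is the TCP; z points along the fingers, y is the direction in which the jaws open and shut (so a half turn about z gives the same grasp; the last joint's range is limited). The gripper opens to 94 mm and grips with 3 to 60 N. Pads are 16 mm wide; open, the fingers measure 119 mm over their backs; the gripper's body (75 mm by 177 mm) begins 78 mm behind the grasp point.
Start: joints at [-1.149, 0.417, -0.01, 1.614, 0.005, 1.111, -0.053], TCP at [0.279, 0.559, 0.224] pointing down, gripper open.
Joint ranges: [-2.81, 2.81], [-0.39, 2.02], [-1.27, 1.25], [0.06, 2.57], [-1.19, 4.33], [0.19, 2], [-2.82, 2.82]. Speed limits (rad/s): [1.89, 1.89, 2.39, 2.39, 3.01, 3.01, 3.01].

## Interface

Orientations are given as a 3x3 rotation matrix whose columns are the frame's x, y, z axes.
In Python, from rig import robot gives the robot as it stands. Calls block until the motion is done:
- robot.move_ptp(position, orientation): joint-space move of the TCP to a pose.
- robot.move_linear(position, velocity=0.15, frame=None, threshold=None): straight line of the TCP; frame=None keeps the orientation; velocity is the mean speed in m/s. With threshold (N) it stops when the force on the tool has changed by that much, and returns True; else False.
- robot.goto_joints(angles): joint-space move.
- robot.gripper_to(opening): finger opening in m; the grip force is fixed at half the most; returns when the fingers have stopped.
- robot.pause(seconds).
- robot.ik(position, orientation): joint angles nearest the present ones, or None.
- robot.get_state(): the state.
- robot.grab_frame(name): name is "side" or "top" or "wrist"; returns the picture (420x560x3 uint8, red, green, blue); there is no depth.
- robot.camera_info(name): a dict with "fx", "fy", "cx", "cy" (pixels), "dist" ([k1, k2, p1, p2, k3] as OpenCV has them; the pictures are not rectified), "rvec" (rotation vector, rad) and "tvec" (3), from world to camera coordinates, as OpenCV has them. Camera axes: x right, y down, z forward; pixel columns grow to the right and rows downward; lengths in m; the calibration is good to about 2 mm. A picture is of the moment at which its call begins: read the wrist's pose just before it. camera_info takes no time and is no camera call; for the wrist camera it gives the pose at the moment of the call.
A pose or a line that the arm cannot do raises robot.PlanningError and nothing moves.
- robot.sign_off(): hands the job in, once; it reports no verdict.
The state is a dict: "time": time; "qpos": joint angles; "joint_vel": joint speeds; "effort": joint torques, N m; "ee_pos": TCP position; "tool_rot": TCP orientation; "force": force on the tool from outside, world axes, zero at the start; "moment": the same for the moment, N m; "opening": finger opening in m.
Only numpy, scipy, OpenCV 4.12 (cv2) and the standard library are available. Lean on these libraries where they do the work, as an engineer would, in place of code of your own. Each camera call takes 0.05 s, during which the arm holds its last target.

## Task

Check the gap of the plate fixture: pull the spring-loaded dust shutter on top of it by its tab all the way out to its stop, then lift the taper gauge from its rest block and slide its blade straight down into the gap between the two plates until it drags snugly on both, the sprung plate having just begun to give and not forced wide open. Finish there, still holding the gauge by its handle at that depth, so that the reading can be taken; do not let go, and leave the other things on the bench where they are.

Things in the scene. Friction and masses are not known exactly. Their poses are not given: they have to be found in the camera images.
- gap_fixture: Aluminium fixture screwed to the bench, 135 x 110 mm, 85 mm high to the top of its two dark shutter rails, which run along x at y = -47 and +47 mm. Origin on the bench below the middle of the gap; x is the long direction of the gap (base from x = -92 to +42 mm; the shutter pulls out to -x, roughly towards the robot), y is across the gap.
- gap_mouth (a point): Middle of the gap's mouth, level with the tops of the two plates (75.5 mm above the bench), true to 1 mm. The gap is 44 mm long along the fixture's x, open at the top, 53 mm deep and 4.4 to 6.6 mm wide (along y; set differently each time). Both plates stand on a head that floats 5 mm either way along y on a feather-light spring, so a blade a little off the middle pushes the pair across.
- set_plate: Upright steel plate on the fixture's -y side of the gap, 44 mm long, 10 mm thick, with a 3 mm lead-in bevel along its top; its place on the head is fixed. Origin 75.5 mm below its top edge, in the plane of its face towards the gap; axes as the fixture's.
- press_plate: The sprung plate, on the fixture's +y side of the gap: same shape, mirrored. Origin 75.5 mm below its top edge, in the plane of its face towards the gap; axes as the fixture's.
- press_slide (a joint): How far the sprung plate has given, m: 0 at rest, grows as the blade spreads the gap, 0.006 at its stop. Spring: 3 N at rest, 2 N more per mm. Snug is about 1 mm (0.3 to 2.5 mm); beyond 4 mm is forced. The blade's upward drag is nearly nothing until both plates bear, 3 to 5 N as the plate starts to give, then 0.2 to 0.35 N more per mm of depth (7 mm of depth spread it by 1 mm).
- shutter (a joint): How far the dust shutter has been pulled out, m: 0 covers the gap, 0.046 is its stop. A light spring of 0.5 to 1.8 N pulls it shut, but friction (2.8 N) holds it wherever it is left; it takes about 3 to 5 N to pull.
- shutter_tab (a point): Middle of the black upright tab on the shutter, 12 mm (fixture x) x 24 mm (y) x 24 mm high; it reaches from 83 to 107 mm above the bench and stands 14 mm to the fixture's -x side of the gap's middle when shut, 60 mm when out. The shutter below it is a flat plate 48 x 84 mm, its top 83 mm above the bench.
- gauge: Loose taper gauge, 70 g, 112 mm long, blade down. Origin mid tip, z up the gauge, x along the blade's width, y across its thickness. Blade 16 mm wide, 2 mm thick at the tip growing evenly to 10 mm at z = 56; neck to z = 66; black handle 28 (x) x 16 mm (y), z = 66 to 112 mm. To enter the gap its x must lie along the fixture's x (either way round). It hangs in the rest by the handle's underside.
- gauge_rest: Grey rest block fixed to the bench, 60 (x) x 50 (y) x 72 mm high, with a slot 19 x 12 mm and 68 mm deep from its top in which the gauge's blade hangs. Origin at the middle of its underside; its x and y are those of the gauge in it (to a few degrees).
- transformer: Bystander: small transformer, 28 x 36 x 31 mm, origin under its middle.
- heatsink: Bystander: finned aluminium heat sink, 30 x 42 x 22 mm, origin under its middle.
- tip_cleaner: Bystander: round black pot of brass wool, 66 mm across, 36 mm high, origin under its middle.
- vial: Bystander: small white vial with a white cap, 27 mm across, 45 mm high, origin under its middle.
- tape: Bystander: roll of amber tape lying flat, 62 mm across, 12 mm high, origin under its middle.
- adapter: Bystander: black power adapter, 50 x 127 x 31 mm, origin under its middle.

How it is judged:
By the outcome, as a careful person would: the job done as asked, in the order asked, and still so for the second after the job is handed in, while the arm keeps its last pose, push and grip.
It also fails if it takes over 69 s, if anything falls off the work surface, if the arm or the gripper's body presses on something with over 40 N, if the wrist force passes 120 N, or if a joint passes its speed limit or range.

## Working session

There is one attempt and no reset: what is moved stays moved. The work goes in short steps, each a Python script; the robot and the scene stay as the last script left them, time stands still between calls to the robot, and variables do not carry over. Pictures are saved under pics/ and viewed, and the job is handed in when it is done.

```bash
ls; mkdir -p pics
python3 - <<'E'
from rig import robot
import cv2
for n in ["side","top","wrist"]:
    print(n,robot.camera_info(n))
    cv2.imwrite(f"pics/{n}0.png",robot.grab_frame(n)[:,:,::-1])
s=robot.get_state();print(s)
E
```

```text
pics
side {'fx': 453.8901554653466, 'fy': 453.8901554653466, 'cx': 275.9360165945959, 'cy': 211.2615292827793, 'dist': array([0.03551485, 0.        , 0.        , 0.        , 0.        ]), 'rvec': array([ 0.05419789,  2.79248163, -1.36086706]), 'tvec': array([ 0.41529863, -0.17234966,  1.22276406])}
top {'fx': 522.2836977487013, 'fy': 522.2836977487013, 'cx': 284.51181444698886, 'cy': 200.65121104000085, 'dist': array([-0.19181522,  0.        ,  0.        ,  0.        ,  0.        ]), 'rvec': array([ 2.03236989, -2.18156279,  0.23587853]), 'tvec': array([0.39995379, 0.45078018, 0.95334873])}
wrist {'fx': 324.2578953684783, 'fy': 324.2578953684783, 'cx': 280.5947531674806, 'cy': 212.7988451030214, 'dist': array([-0.03909182,  0.        ,  0.        ,  0.        ,  0.        ]), 'rvec': array([-2.45794955, -1.5212842 , -0.2169764 ]), 'tvec': array([-0.62461804, -0.02939935,  0.3923988 ])}
{'time': 0.15, 'qpos': array([-1.14949515,  0.41784731, -0.01028453,  1.6140319 ,  0.0047137 ,
        1.11067596, -0.05300533]), 'joint_vel': array([-1.00704609e-05, -2.26442489e-03,  1.12110219e-03, -2.53832803e-03,
       -7.58072162e-05,  6.57150028e-05, -6.15428445e-04]), 'effort': array([ 5.13602918e-04, -8.51542068e+01,  6.38322663e-01, -4.26128232e+01,
       -4.89622587e-02,  1.72361807e-02,  4.20270896e-05]), 'ee_pos': array([0.27893596, 0.55900521, 0.22396422]), 'tool_rot': array([[-8.94801637e-01,  4.46463796e-01, -3.29788039e-04],
       [ 4.46463907e-01,  8.94801210e-01, -8.80061367e-04],
       [-9.78208017e-05, -9.34718809e-04, -9.99999558e-01]]), 'force': array([ 1.08898309, -0.54111004,  0.50154357]), 'moment': array([-0.01174116, -0.02931681,  0.00869865]), 'opening': 0.09413838150622794}
```

View pics/side0.png

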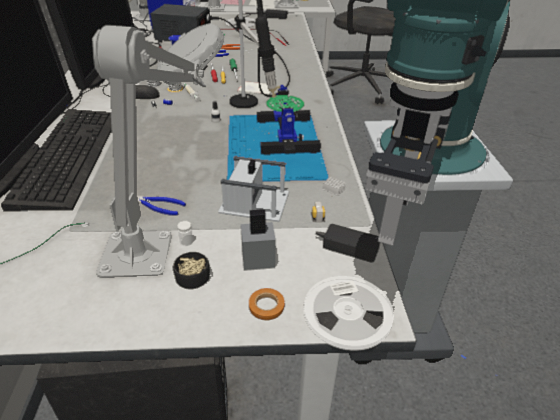

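View pics/top0.png

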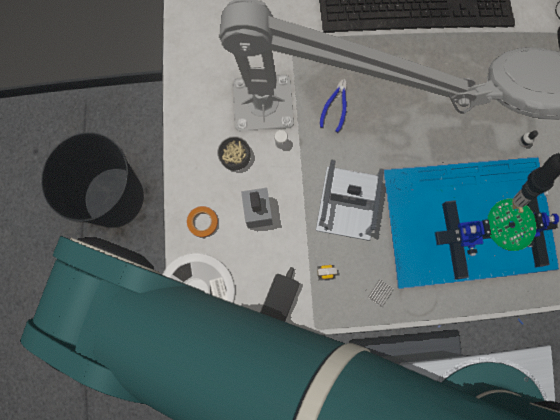

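View pics/wrist0.png

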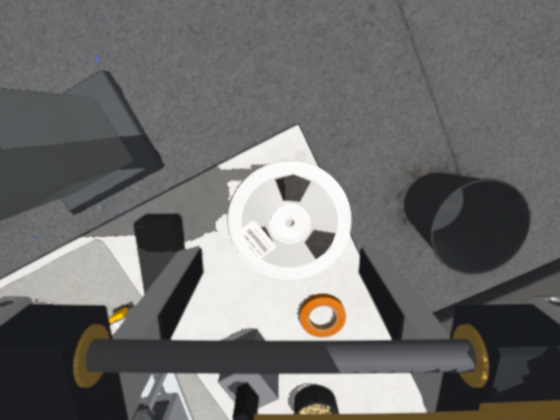

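```bash
cat > h.py <<'E'
import numpy as np,cv2
def KD(c): return np.array([[c['fx'],0,c['cx']],[0,c['fy'],c['cy']],[0,0,1]]),np.array(c['dist'])
def proj(c,P):
    K,D=KD(c); return cv2.projectPoints(np.asarray(P,float).reshape(-1,3),c['rvec'],c['tvec'],K,D)[0].reshape(-1,2)
def back(c,px,z):
    K,D=KD(c); u=cv2.undistortPoints(np.asarray(px,float).reshape(-1,1,2),K,D).reshape(-1,2)
    R=cv2.Rodrigues(np.asarray(c['rvec']))[0]; C=-R.T@c['tvec']
    d=np.c_[u,np.ones(len(u))]@R
    return C+d*((z-C[2])/d[:,2])[:,None]
def crop(src,x0,y0,w,h,k,dst):
    im=cv2.imread(src)[y0:y0+h,x0:x0+w]
    im=cv2.resize(im,None,fx=k,fy=k,interpolation=cv2.INTER_CUBIC)
    st=10
    for x in range((x0+9)//10*10,x0+w,st):
        L=8 if x%50 else 18; cv2.line(im,((x-x0)*k,0),((x-x0)*k,L),(0,0,255),1)
        if x%20==0: cv2.putText(im,str(x),((x-x0)*k,28),0,.4,(0,0,255),1)
    for y in range((y0+9)//10*10,y0+h,st):
        cv2.line(im,(0,(y-y0)*k),(8,(y-y0)*k),(0,0,255),1)
        if y%20==0: cv2.putText(im,str(y),(10,(y-y0)*k+4),0,.4,(0,0,255),1)
    cv2.imwrite(dst,im)
E
python3 -c "
from h import *
crop('pics/top0.png',235,150,155,100,5,'pics/top0c.png')
crop('pics/side0.png',210,145,90,130,4,'pics/side0c.png')"
```

```text
(no output)
```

View pics/top0c.png

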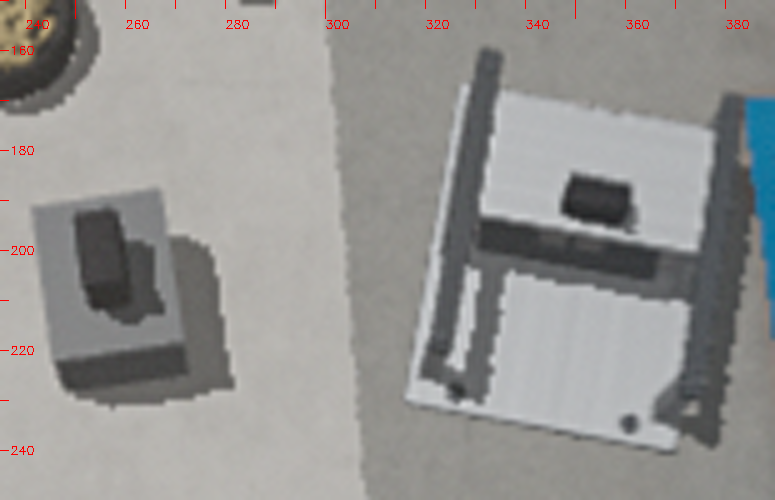

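View pics/side0c.png

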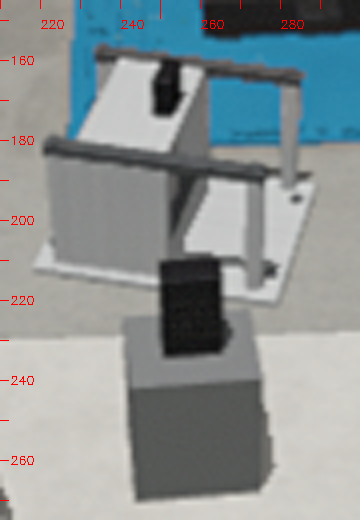

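Run:
```python
from rig import robot
from h import *
c=robot.camera_info('top')
p=lambda *a:back(c,a[0],a[1]).round(4).tolist()
L=back(c,[(331,160),(323,224)],.085); R=back(c,[(381,170),(376,237)],.085)
print('rails',L.round(4).tolist(),R.round(4).tolist())
for s in (L,R): d=s[0]-s[1]; print('yaw',np.degrees(np.arctan2(d[1],d[0])),np.linalg.norm(d))
print('tab top', p([(353.5,188)],.107))
print('rest top corners',p([(239.5,191.5),(265,188),(270.5,219),(245,223)],.072))
q=back(c,[(239.5,191.5),(265,188),(270.5,219),(245,223)],.072);print(q.mean(0))
d=q[0]-q[3];print(np.degrees(np.arctan2(d[1],d[0])),np.linalg.norm(d));d=q[0]-q[1];print(np.degrees(np.arctan2(d[1],d[0])),np.linalg.norm(d))
print('handle top',p([(248.5,192),(256.5,191.5)],.118))
print('handle top ctr',p([(253.5,201)],.118))
```

```text
rails [[0.5424, 0.2744, 0.085], [0.4214, 0.3001, 0.085]] [[0.5164, 0.1815, 0.085], [0.3901, 0.2048, 0.085]]
yaw -12.007111393929456 0.12377438080154544
yaw -10.465843991007047 0.12846844093279275
tab top [[0.48, 0.2406, 0.107]]
rest top corners [[0.4968, 0.4509, 0.072], [0.5001, 0.4024, 0.072], [0.44, 0.3959, 0.072], [0.4357, 0.4438, 0.072]]
[0.46813883 0.42323617 0.072     ]
6.640987813406819 0.06142360213097478
93.9370533436821 0.04861614256188678
handle top [[0.4834, 0.4313, 0.118], [0.4832, 0.4169, 0.118]]
handle top ctr [[0.4662, 0.4233, 0.118]]
```

```bash
cat >> h.py <<'E'
def Rdown(yaw): # tool with jaws along y-axis of object with yaw (rad)
    c,s=np.cos(yaw),np.sin(yaw); y=np.array([-s,c,0]); z=np.array([0,0,-1.]); return np.c_[np.cross(y,z),y,z]
E
python3 - <<'E'
from rig import robot
from h import *
c=robot.camera_info('wrist');s=robot.get_state()
R=cv2.Rodrigues(c['rvec'])[0];C=-R.T@c['tvec']
print(s['tool_rot'].T@(C-s['ee_pos']));print((R@s['tool_rot']).round(3))
for p,y in [((.48,.25,.3),-11),((.44,.25,.26),-11),((.46,.42,.26),5.5),((.46,.22,.105),-11)]:
    print(robot.ik(np.array(p),Rdown(np.radians(y))))
E
```

```text
[ 0.08234707  0.00016084 -0.16025959]
[[ 0.     1.     0.   ]
 [-0.96   0.    -0.281]
 [-0.281  0.     0.96 ]]
[-0.62387565  0.20145181  0.10119016  1.73245134 -0.02161547  1.20876995
  0.86174838]
[-0.6612299   0.16795604  0.09404434  1.86562545 -0.01753733  1.10880092
  0.81812648]
[-0.76277849  0.38466909 -0.03520991  1.57804024  0.01429262  1.17913498
  0.86591603]
[-0.58535326  0.37140758  0.09414009  2.00313098 -0.0490696   0.76915427
  0.91648248]
```

Run:
```python
from rig import robot
from h import *
import pickle
for i,(p,y) in enumerate([((.44,.42,.24),5.5),((.42,.25,.24),-11)]):
    robot.move_ptp(np.array(p),Rdown(np.radians(y))); robot.pause(.2)
    c=robot.camera_info('wrist');im=robot.grab_frame('wrist')
    cv2.imwrite(f"pics/w1_{i}.png",im[:,:,::-1]);pickle.dump(c,open(f'w1_{i}.pkl','wb'))
    s=robot.get_state();print(s['time'],s['ee_pos'],s['force'])
    print(proj(c,[[.468,.423,.072],[.48,.24,.107]]))
cv2.imwrite("pics/top1.png",robot.grab_frame('top')[:,:,::-1])
```

```text
1.2917 [0.43913467 0.42088726 0.23988727] [-0.48930202  0.18915914 -0.56187053]
[[279.50964237 226.49414255]
 [ 90.9009211  232.10575702]]
2.2583 [0.41996949 0.25073412 0.23979719] [ 0.01948827  0.44417068 -0.51247763]
[[447.46818321 213.54708577]
 [281.05519023 268.33390079]]
```

View pics/w1_0.png

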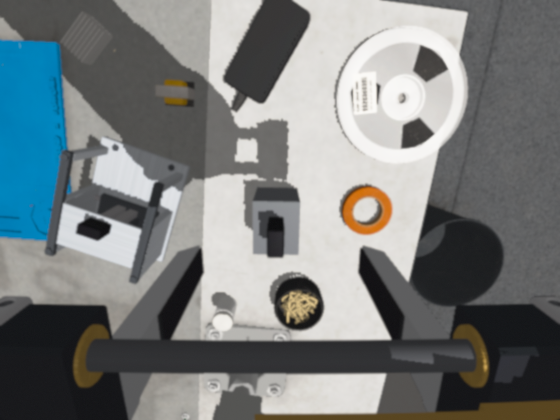

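View pics/w1_1.png

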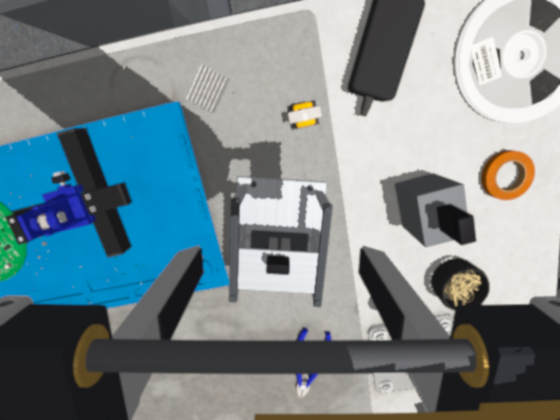

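```bash
python3 -c "
from h import *
crop('pics/w1_1.png',220,170,120,140,4,'pics/w1_1c.png')
crop('pics/w1_0.png',225,170,100,100,6,'pics/w1_0c.png')"
```

```text
(no output)
```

View pics/w1_1c.png

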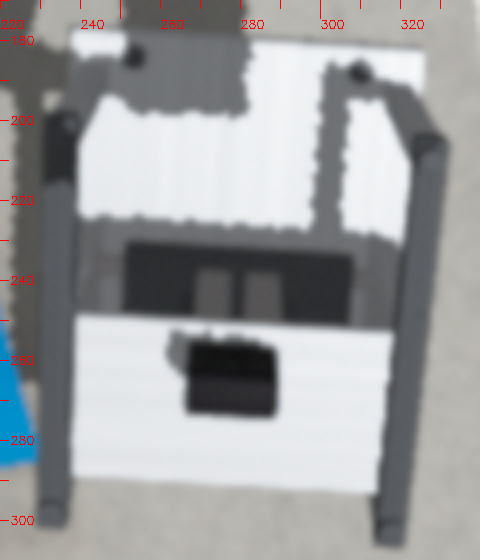

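View pics/w1_0c.png

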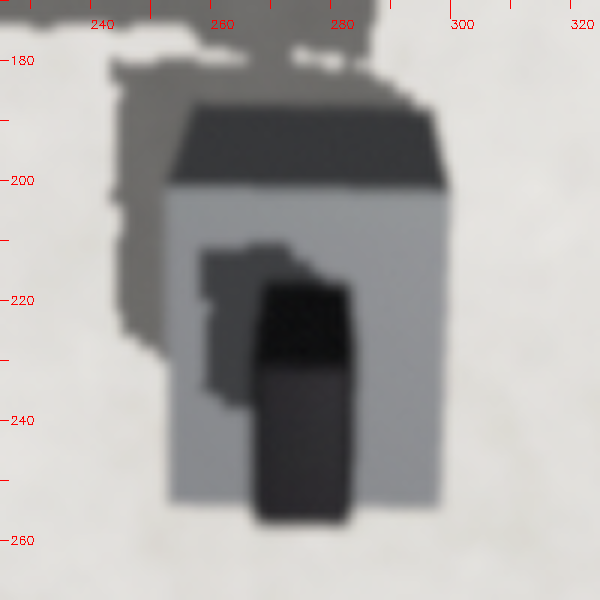

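Run:
```python
import pickle
from h import *
c=pickle.load(open('w1_1.pkl','rb'))
ang=lambda d:np.degrees(np.arctan2(d[1],d[0]))
L=back(c,[(231,299),(234,198)],.085);R=back(c,[(314.5,303),(325,204)],.085)
print(L,R,ang(L[0]-L[1]),ang(R[0]-R[1]),np.linalg.norm(L[0]-R[0]),np.linalg.norm(L[0]-L[1]))
S=back(c,[(238,318.5-70),(313.5,252.5),(237,289),(310,293)],.083)
print('shutter',S,ang(S[0]-S[1])-90,ang(S[2]-S[3])-90,np.linalg.norm(S[0]-S[2]),S.mean(0))
T=back(c,[(266,263.5),(287.5,265),(287.5,274),(266,273)],.107);print('tab',T.mean(0),ang(T[0]-T[1])-90,np.ptp(T,0))
c=pickle.load(open('w1_0.pkl','rb'))
q=back(c,[(250.5,201.5),(297.5,202),(296,254),(251,253.5)],.072);print('rest',q.mean(0),ang(q[3]-q[0]),ang(q[2]-q[1]),ang(q[1]-q[0])-90)
q=back(c,[(266.3,231.5),(282.6,231.5),(281.3,257),(266,257)],.118);print('handle',q.mean(0),ang(q[3]-q[0]),ang(q[2]-q[1]),ang(q[1]-q[0])-90,np.linalg.norm(q[0]-q[3]),np.linalg.norm(q[0]-q[1]))
```

```text
[[0.51673046 0.17677924 0.085     ]
 [0.40588232 0.20634521 0.085     ]] [[0.53902994 0.26636458 0.085     ]
 [0.42921515 0.29476132 0.085     ]] -14.934535842466996 -14.4983900932819 0.09231901278288276 0.11472339655068997
shutter [[0.46042648 0.19757097 0.083     ]
 [0.47995332 0.27498371 0.083     ]
 [0.5069421  0.18561134 0.083     ]
 [0.52692805 0.26348169 0.083     ]] -194.15715243963137 -194.39464606571346 0.04802849214378817 [0.49356249 0.23041193 0.083     ]
tab [0.47980036 0.23569011 0.107     ] -195.24992737405867 [0.01528786 0.0226582  0.        ]
rest [0.47072357 0.41706816 0.072     ] 4.618748545117825 4.843477911618064 4.96665548057787
handle [0.47052517 0.41827528 0.118     ] 4.233070194264041 2.9451644306079925 5.604916901182293 0.025556385848679055 0.015032937240393276
```

```bash
python3 - <<'E'
from rig import robot
from h import *
yaw=np.radians(-14.6);R=Rdown(yaw);fx=np.array([np.cos(yaw),np.sin(yaw),0])
tab=np.array([.4800,.2349,0])
def st(m):
    s=robot.get_state();print(m,round(s['time'],2),s['ee_pos'].round(4),s['force'].round(2),round(s['opening'],4))
    return s
robot.gripper_to(.05)
robot.move_ptp(tab+[0,0,.16],R)
robot.pause(.2);st('above')
hit=robot.move_linear(tab+[0,0,.108],velocity=.05,threshold=8);st(('down',hit))
robot.gripper_to(0.0);robot.pause(.2);s=st('grip')
p=s['ee_pos'];fx0=s['force']@fx
robot.move_linear(p-.038*fx,velocity=.05);robot.pause(.1);s=st('38mm')
hit=robot.move_linear(p-.056*fx,velocity=.015,threshold=12);s=st(('stop',hit))
print('travel',(p-s['ee_pos'])@fx,s['force']@fx,fx0)
cv2.imwrite("pics/side2.png",robot.grab_frame('side')[:,:,::-1])
E
python3 -c "
from h import *
crop('pics/side2.png',190,125,130,110,5,'pics/side2c.png')"
```

```text
above 3.82 [0.48   0.2357 0.1613] [-0.26  0.9   0.06] 0.0503
('down', False) 5.01 [0.4802 0.235  0.1083] [0.26 0.19 0.49] 0.0498
grip 5.73 [0.4803 0.2359 0.1082] [ 1.48  5.71 -3.78] 0.0238
38mm 6.74 [0.4435 0.2456 0.1082] [-1.46  2.97 -1.52] 0.0236
('stop', True) 7.23 [0.4413 0.2462 0.1081] [4.83 1.47 0.22] 0.0234
travel 0.04034416113263408 4.303265920058089 -0.010364387244444113
```

View pics/side2c.png

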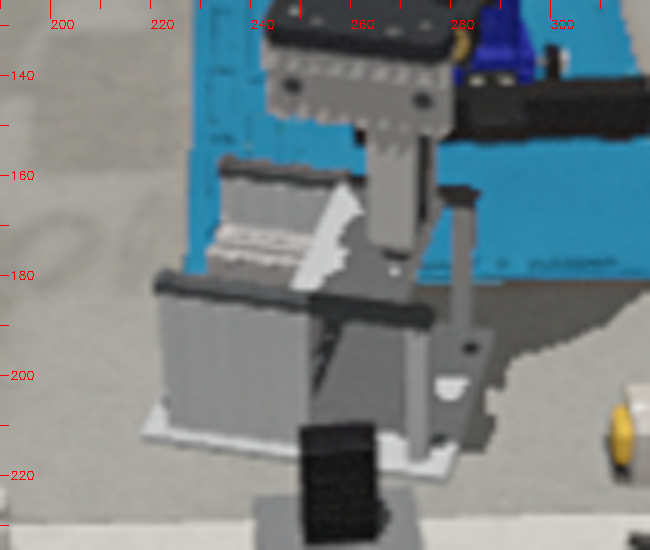

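Run:
```python
from rig import robot
from h import *
yaw=np.radians(-14.6);fx=np.array([np.cos(yaw),np.sin(yaw),0])
def st(m):
    s=robot.get_state();print(m,round(s['time'],2),s['ee_pos'].round(4),s['force'].round(2),round(s['opening'],4),'out',round(float((np.array([.4803,.2359,.108])-s['ee_pos'])@fx),4),'F',round(float(s['force']@fx),2))
    return s
p=np.array([.4803,.2359,.1082])
for d in (.042,.044,.046,.048):
    h=robot.move_linear(p-d*fx,velocity=.02,threshold=25);robot.pause(.15);s=st((d,h))
    if h or s['force']@fx>15:break
```

```text
(0.042, False) 7.68 [0.4409 0.2462 0.1082] [ 10.66   0.68 -10.6 ] 0.0236 out 0.0408 F 10.14
(0.044, False) 8.08 [0.4402 0.2464 0.1082] [ 21.95   0.1  -19.33] 0.0238 out 0.0414 F 21.21
```

Run:
```python
from rig import robot
from h import *
import pickle
for n in ('side','top','wrist'):
    cv2.imwrite(f"pics/{n}3.png",robot.grab_frame(n)[:,:,::-1])
pickle.dump(robot.camera_info('wrist'),open('w3.pkl','wb'))
crop('pics/side3.png',200,135,130,110,6,'pics/side3c.png')
```

```text
(no output)
```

View pics/side3c.png

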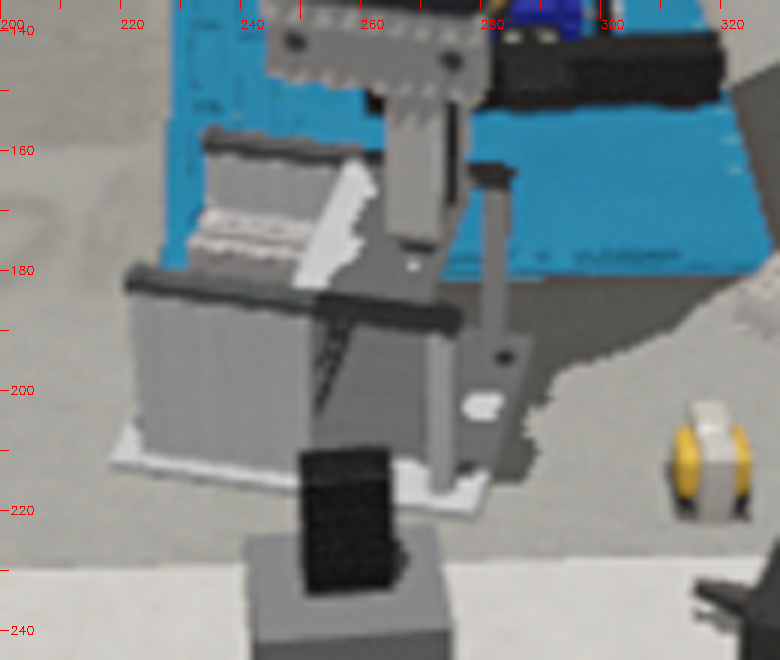

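View pics/top3.png

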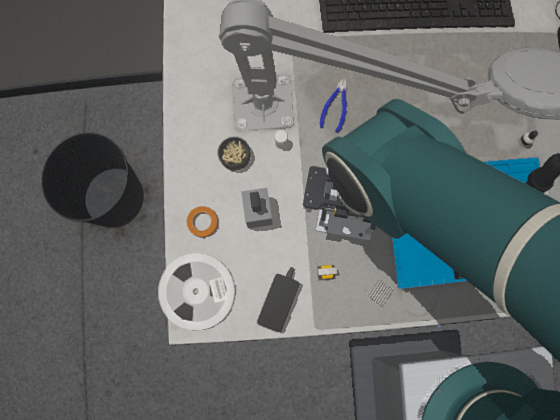

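View pics/wrist3.png

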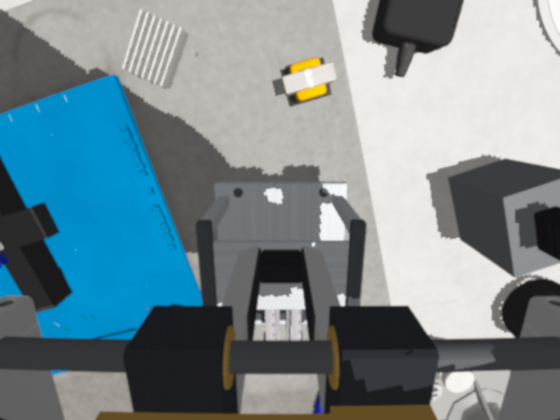

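Run:
```python
from h import *
crop('pics/wrist3.png',195,170,180,180,4,'pics/w3c.png')
```

```text
(no output)
```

View pics/w3c.png

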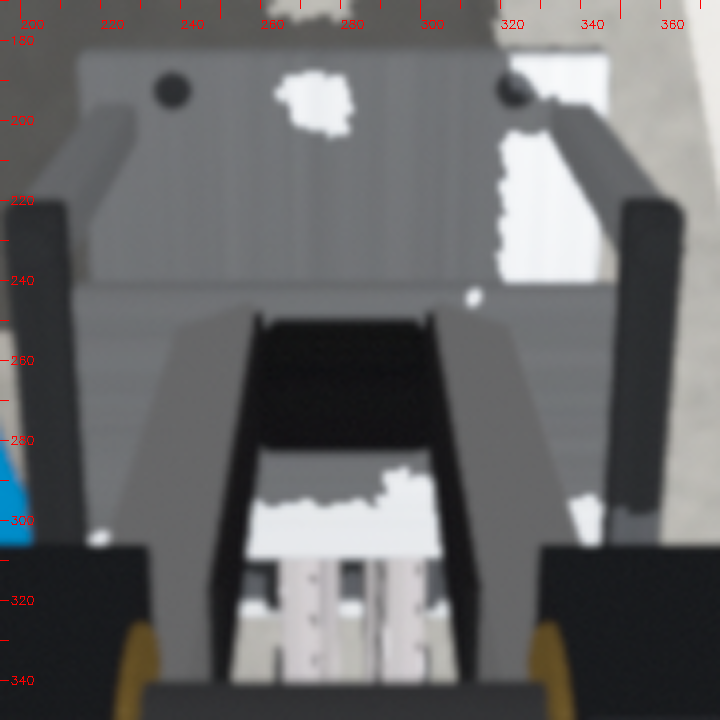

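Run:
```python
import pickle
from h import *
yaw=np.radians(-14.6);fx=np.array([np.cos(yaw),np.sin(yaw),0]);fy=np.array([-fx[1],fx[0],0])
o=np.array([.4936,.2304,0])
c=pickle.load(open('w3.pkl','rb'))
for n,px,z in [('front edge',[(225,241),(330,241)],.083),('rear edge',[(256,309),(303,309)],.083),('tab near top edge?',[(258,250),(300,249.5)],.083),('tab far top',[(258,282),(300,282)],.107),('rail near ends',[(204,221),(355,221)],.085),
 ('base near',[(213,183),(342,183)],.008),('L plate top',[(264,309),(276,309)],.0755),('R',[(289,309),(300,309)],.0755)]:
    P=back(c,px,z); print(n,(P-o)@fx,(P-o)@fy)
c=pickle.load(open('w1_1.pkl','rb'))
for n,px,z in [('rail near',[(234,198),(325,204)],.085),('front edge',[(238,248.5),(313.5,252.5)],.083),('base near',[(238,178),(322,183)],.008)]:
    P=back(c,px,z); print(n,(P-o)@fx,(P-o)@fy)
```

```text
front edge [-0.06557898 -0.06545896] [-0.03178255  0.03251016]
rear edge [-0.0177041 -0.0176343] [-0.01394331  0.01689365]
tab near top edge? [-0.05960338 -0.05988673] [-0.01169742  0.01421791]
tab far top [-0.05065797 -0.05060929] [-0.01033856  0.01296248]
rail near ends [-0.07912347 -0.07896022] [-0.04328725  0.04655074]
base near [-0.08663179 -0.08645365] [-0.05275506  0.05252711]
L plate top [-0.0127951  -0.01278305] [-0.00912941 -0.00093859]
R [-0.01276075 -0.01273436] [0.00793487 0.01544595]
rail near [-0.07882173 -0.07852932] [-0.04538898  0.0460536 ]
front edge [-0.02382713 -0.0244442 ] [-0.04013098  0.03970416]
base near [-0.08482942 -0.08528559] [-0.05130437  0.05181636]
```

Run:
```python
from rig import robot
from h import *
import pickle
yaw=np.radians(-14.6);R=Rdown(yaw);fx=np.array([np.cos(yaw),np.sin(yaw),0])
s=robot.get_state();p=s['ee_pos']
robot.gripper_to(.05);robot.pause(.1)
s=robot.get_state();print(s['ee_pos'],s['force'])
robot.move_linear(p+[0,0,.05],velocity=.1)
robot.move_ptp(np.array([.496,.231,.19])-.055*fx,R);robot.pause(.3)
c=robot.camera_info('wrist');im=robot.grab_frame('wrist')
s=robot.get_state();print(s['time'],s['force'])
cv2.imwrite("pics/w4.png",im[:,:,::-1]);pickle.dump(c,open('w4.pkl','wb'))
crop('pics/w4.png',190,150,180,150,4,'pics/w4c.png')
```

```text
[0.43768355 0.2469862  0.10820584] [0.14122819 0.23445009 0.05845276]
10.2 [-0.44733989  0.36796394 -0.17552584]
```

View pics/w4.png

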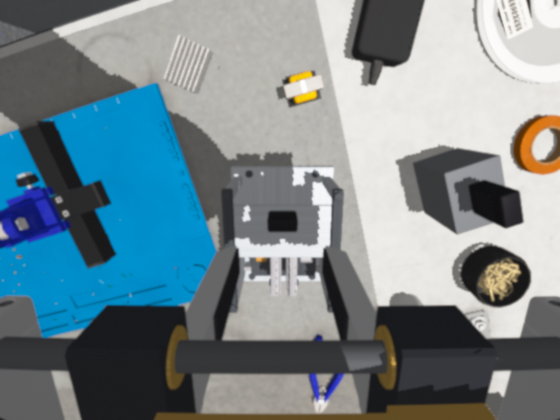

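View pics/w4c.png

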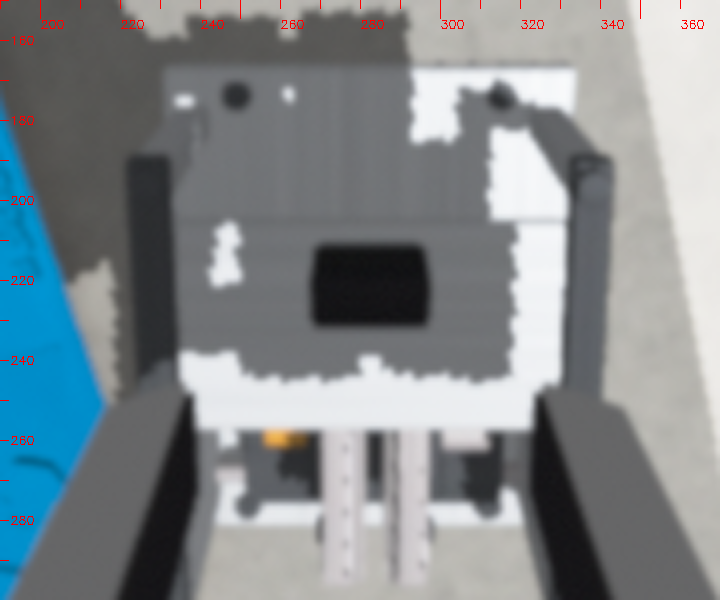

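Run:
```python
from h import *
crop('pics/w4.png',250,240,60,60,10,'pics/w4d.png')
```

```text
(no output)
```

View pics/w4d.png

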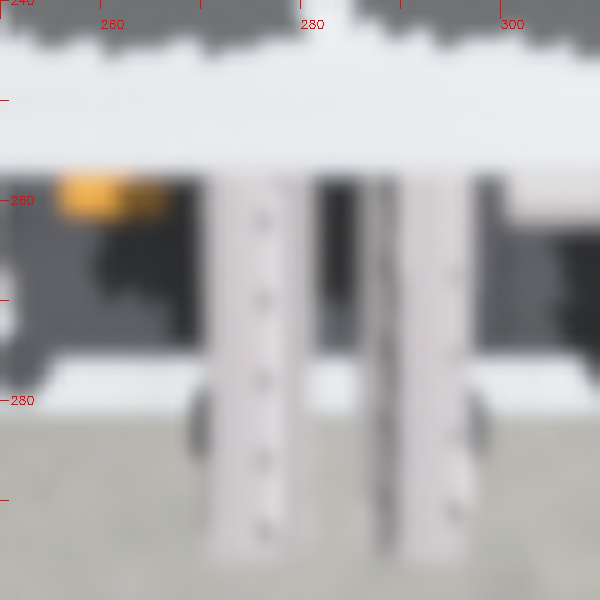

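Run:
```python
import pickle
from h import *
yaw=np.radians(-14.6);fx=np.array([np.cos(yaw),np.sin(yaw),0]);fy=np.array([-fx[1],fx[0],0])
o=np.array([.4936,.2304,0])
c=pickle.load(open('w4.pkl','rb'))
for n,px,z in [('shutter edges',[(225,205.5),(320,205.5),(245,257),(310,257)],.083),('tab top far',[(268,231),(292,231)],.107),('base near corners',[(228.5,167),(331,167.5)],.008),('rails near',[(224,190),(338,190)],.085),
 ('plate far end',[(269.5,295.5),(280,295.5),(287,295.5),(297,295.5)],.0755),('plate near',[(270,258),(280,258),(289,258),(297,258)],.0755),('gap',[(280.5,260),(285.2,260),(280.5,280),(285.2,280)],.0725),('base far',[(243,281.5),(318,281.5)],.008)]:
    P=back(c,px,z); print(n,((P-o)@fx).round(4),((P-o)@fy).round(4))
```

```text
shutter edges [-0.0639 -0.0639 -0.0163 -0.0163] [-0.0463  0.0346 -0.0307  0.0273]
tab top far [-0.0494 -0.0494] [-0.0089  0.0101]
base near corners [-0.0859 -0.0854] [-0.054   0.0542]
rails near [-0.0778 -0.0778] [-0.0462  0.0489]
plate far end [0.027 0.027 0.027 0.027] [-0.0095  0.0005  0.0072  0.0167]
plate near [-0.012 -0.012 -0.012 -0.012] [-0.0087  0.0005  0.0088  0.0161]
gap [-0.0086 -0.0086  0.0121  0.0121] [0.001  0.0053 0.001  0.0054]
base far [0.0485 0.0484] [-0.0431  0.0449]
```

Run:
```python
from rig import robot
from h import *
import pickle
yaw=np.radians(4.6);R=Rdown(yaw)
def st(m):
    s=robot.get_state();print(m,round(s['time'],2),s['ee_pos'].round(4),s['force'].round(2),s['moment'].round(3),round(s['opening'],4))
    return s
g=np.array([.4707,.4178,0])
robot.gripper_to(.05)
robot.move_ptp(g+[0,0,.16],R);robot.pause(.2);st('above')
h=robot.move_linear(g+[0,0,.100],velocity=.06,threshold=8);robot.pause(.2);s=st(('down',h))
cv2.imwrite("pics/side5.png",robot.grab_frame('side')[:,:,::-1])
cv2.imwrite("pics/w5.png",robot.grab_frame('wrist')[:,:,::-1])
crop('pics/side5.png',200,135,130,140,4,'pics/side5c.png')
```

```text
above 11.36 [0.4712 0.4169 0.1605] [ 0.62  0.21 -0.29] [ 0.038 -0.019  0.063] 0.0497
('down', False) 12.71 [0.4708 0.4179 0.1003] [ 0.05  0.26 -0.1 ] [0.059 0.005 0.034] 0.05
```

View pics/w5.png

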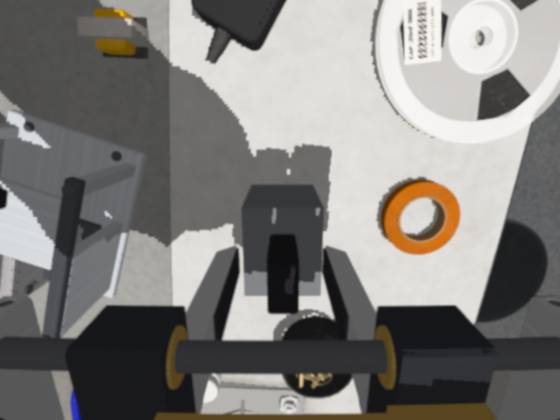

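View pics/side5c.png

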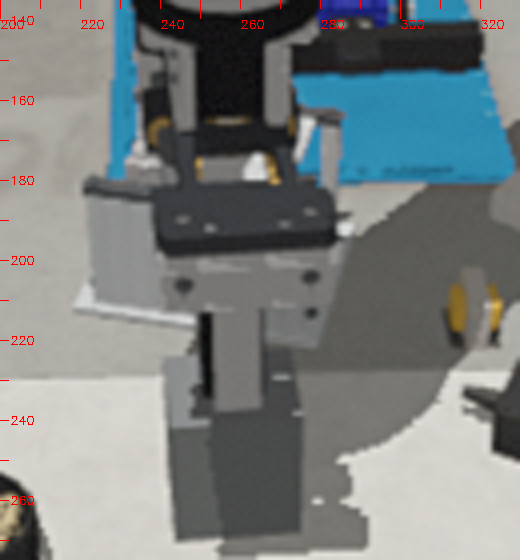

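Run:
```python
from rig import robot
from h import *
import pickle
def st(m):
    s=robot.get_state();print(m,round(s['time'],2),s['ee_pos'].round(4),s['force'].round(2),s['moment'].round(3),round(s['opening'],4))
    return s
robot.gripper_to(0);robot.pause(.2);s=st('grip')
p=s['ee_pos']
h=robot.move_linear(p+[0,0,.03],velocity=.05,threshold=15);st(('lift',h))
if not h:
    h=robot.move_linear(p+[0,0,.13],velocity=.15);robot.pause(.3);st('up')
cv2.imwrite("pics/side6.png",robot.grab_frame('side')[:,:,::-1])
c=robot.camera_info('wrist');cv2.imwrite("pics/w6.png",robot.grab_frame('wrist')[:,:,::-1]);pickle.dump(c,open('w6.pkl','wb'))
crop('pics/side6.png',200,115,130,150,4,'pics/side6c.png')
crop('pics/w6.png',190,200,180,180,4,'pics/w6c.png')
```

```text
grip 13.63 [0.4706 0.4179 0.1   ] [ 1.21  1.52 -0.43] [ 0.305  0.019 -0.044] 0.0161
('lift', False) 14.38 [0.4706 0.4177 0.1298] [ 0.47  0.48 -0.97] [ 0.071  0.056 -0.045] 0.0158
up 15.5 [0.4705 0.4178 0.2294] [ 0.18 -0.31 -1.  ] [ 0.007 -0.007 -0.01 ] 0.0158
```

View pics/w6c.png

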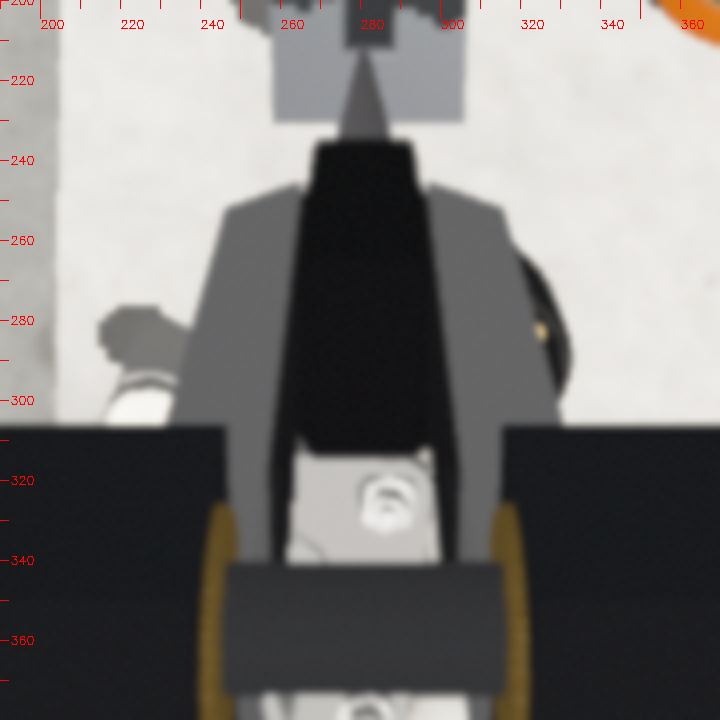

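View pics/side6c.png

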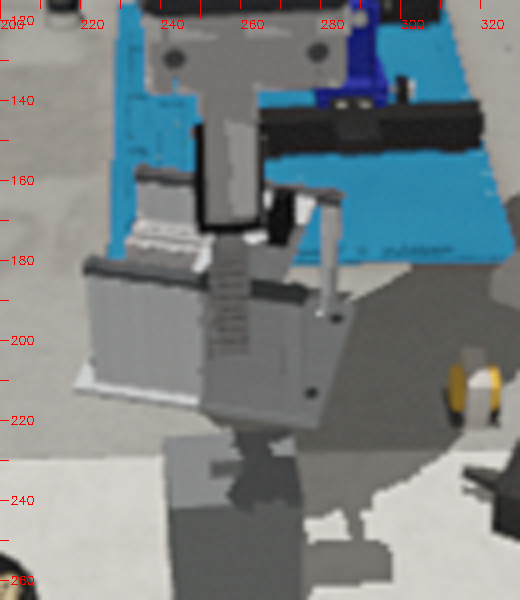

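Run:
```python
from rig import robot
from h import *
import pickle
c=pickle.load(open('w6.pkl','rb'))
y6=np.radians(4.6);gx=np.array([np.cos(y6),np.sin(y6),0]);gy=np.array([-gx[1],gx[0],0]);t=np.array([.4705,.4178,.1354])
P=back(c,[(277.7,212)],.1354)-t;print('tip near edge rel (x,y)',P@gx,P@gy)
P=back(c,[(271.5,233),(284,233)],.2294-.034)-[.4705,.4178,.1954];print('blade top',P@gx,P@gy)
P=back(c,[(263.3,236),(290.5,236)],.2294-.028)-[.4705,.4178,.2];print('handle underside',P@gx,P@gy)
yaw=np.radians(-14.6);R=Rdown(yaw);fx=np.array([np.cos(yaw),np.sin(yaw),0]);fy=np.array([-fx[1],fx[0],0])
G=np.array([.4936,.2304,0])+.0055*fx+.0033*fy
print('G',G)
robot.move_linear(G+[0,0,.225],velocity=.15,frame=R);robot.pause(.3)
s=robot.get_state();print(s['time'],s['ee_pos'],s['force'])
cv2.imwrite("pics/side7.png",robot.grab_frame('side')[:,:,::-1])
c=robot.camera_info('wrist');cv2.imwrite("pics/w7.png",robot.grab_frame('wrist')[:,:,::-1]);pickle.dump(c,open('w7.pkl','wb'))
crop('pics/side7.png',200,100,130,120,5,'pics/side7c.png')
crop('pics/w7.png',190,170,180,150,4,'pics/w7c.png')
```

```text
tip near edge rel (x,y) [-0.00834135] [-0.00216576]
blade top [-0.01180942 -0.01181376] [-0.00555186  0.00240408]
handle underside [-0.01200366 -0.01201334] [-0.01045864  0.00636759]
G [0.49975423 0.23220706 0.        ]
17.3 [0.49969836 0.23247194 0.22497281] [ 0.13495839 -0.14958306 -1.14408845]
```

View pics/w7c.png

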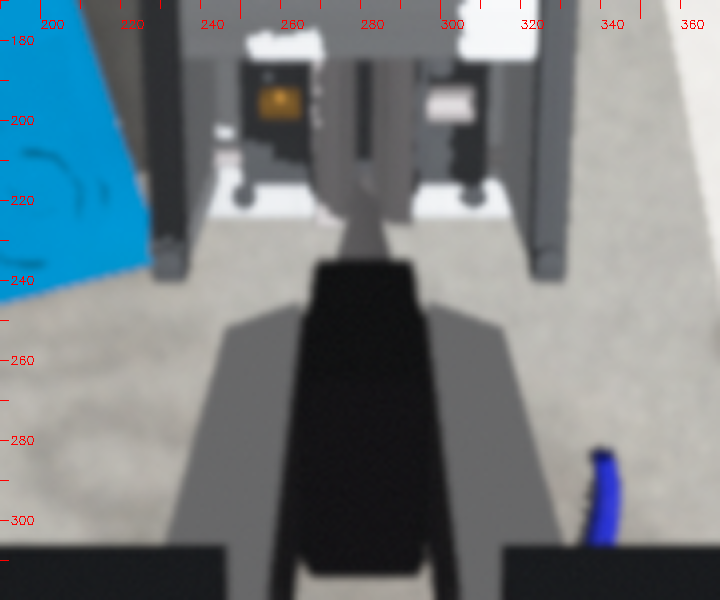

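View pics/side7c.png

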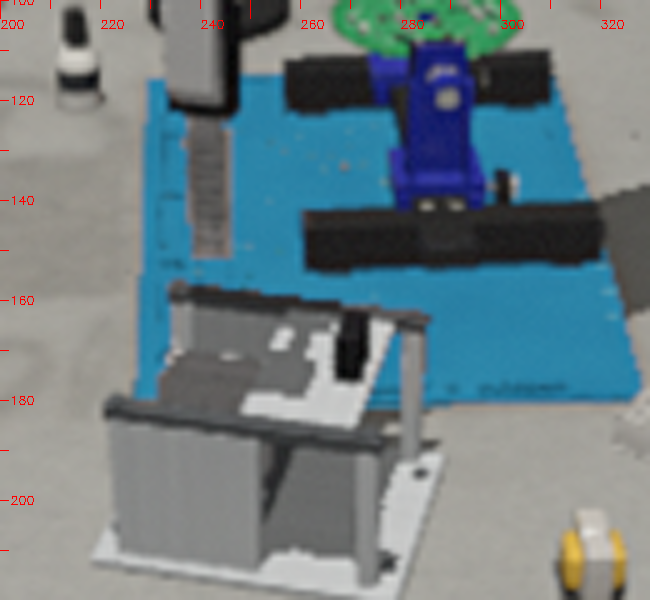

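Run:
```python
from h import *
crop('pics/w7.png',250,178,60,60,10,'pics/w7d.png')
```

```text
(no output)
```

View pics/w7d.png

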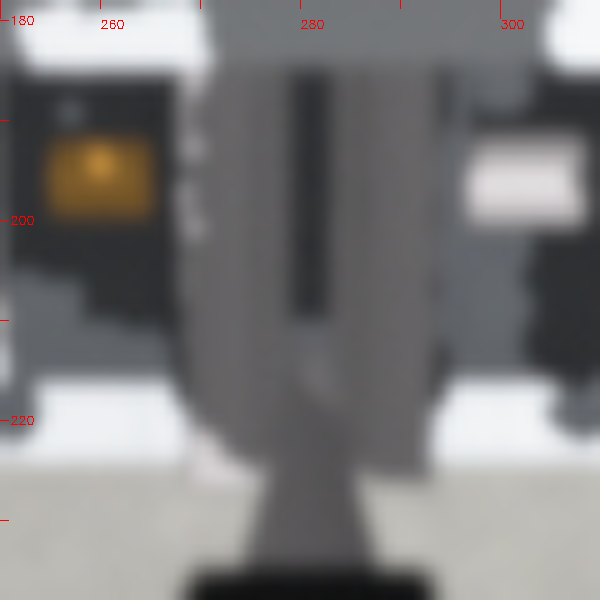

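Run:
```python
import pickle
from h import *
yaw=np.radians(-14.6);fx=np.array([np.cos(yaw),np.sin(yaw),0]);fy=np.array([-fx[1],fx[0],0])
t=np.array([.4997,.2325,0])
c=pickle.load(open('w7.pkl','rb'))
for n,px,z in [('gap',[(280.3,186),(280.4,208)],.0735),('plates outer',[(267.5,190),(293.3,190),(267.3,210),(293.3,210)],.0755),('tip',[(281,215)],.131),('blade top',[(274.5,234),(287.7,234)],.191),('shutter far edge',[(280,184.5)],.083),('plate far',[(292,225.5)],.0755),('base far',[(244,224),(315,224)],.008)]:
    P=back(c,px,z)-t; print(n,(P@fx).round(4),(P@fy).round(4))
```

```text
gap [-0.0183  0.0041] [-0.0002 -0.0001]
plates outer [-0.0147 -0.0147  0.0056  0.0056] [-0.0127  0.0125 -0.0131  0.0127]
tip [-0.0059] [0.0004]
blade top [-0.0113 -0.0113] [-0.0038  0.0046]
shutter far edge [-0.0216] [-0.0005]
plate far [0.0218] [0.0116]
base far [0.0426 0.0425] [-0.0447  0.0423]
```

```bash
cat >> h.py <<'E'
def favg(robot,n=6,dt=.04):
    F=[];
    for _ in range(n):
        robot.pause(dt); s=robot.get_state(); F.append(np.r_[s['force'],s['moment']])
    return np.mean(F,0),s
E
python3 - <<'E'
from rig import robot
from h import *
s=robot.get_state()
yaw=np.radians(-14.6)
fx=np.array([np.cos(yaw),np.sin(yaw),0]);fy=np.array([-fx[1],fx[0],0])
G=np.array([.49975,.2322,0])
f0,s=favg(robot);print('base',f0.round(2))
h=robot.move_linear(G+[0,0,.178],velocity=.08,threshold=8);f,s=favg(robot);print(h,s['ee_pos'].round(4),(f-f0).round(2))
for z in (.168,.160,.154,.151,.148):
    h=robot.move_linear(G+[0,0,z],velocity=.03,threshold=8);f,s=favg(robot)
    print(h,round(s['time'],1),s['ee_pos'].round(4),(f-f0)[2].round(2),((f-f0)[:3]@fx).round(2),((f-f0)[:3]@fy).round(2),(f-f0)[3:].round(2))
    if h or f[2]-f0[2]>3: break
np.save('f0.npy',f0)
cv2.imwrite("pics/side8.png",robot.grab_frame('side')[:,:,::-1]);cv2.imwrite("pics/w8.png",robot.grab_frame('wrist')[:,:,::-1])
crop('pics/side8.png',200,130,130,90,6,'pics/side8c.png')
crop('pics/w8.png',190,150,180,150,4,'pics/w8c.png')
E
```

```text
base [ 0.6  -0.24 -0.73  0.01  0.   -0.01]
False [0.4999 0.2323 0.1784] [-0.71  0.47 -0.09 -0.02  0.02 -0.02]
False 19.4 [0.4998 0.2322 0.1681] -0.23 -0.48 0.02 [-0.01  0.01  0.01]
False 20.0 [0.4998 0.2322 0.1601] 0.1 -0.39 0.1 [-0. -0.  0.]
False 20.6 [0.4998 0.2322 0.1541] -0.04 -1.05 0.02 [ 0.   -0.02 -0.  ]
False 21.1 [0.4998 0.2322 0.151 ] -0.05 -0.88 0.08 [-0. -0.  0.]
False 21.6 [0.4998 0.2322 0.1481] 0.16 -0.61 0.18 [ 0.02 -0.01  0.01]
```

View pics/w8c.png

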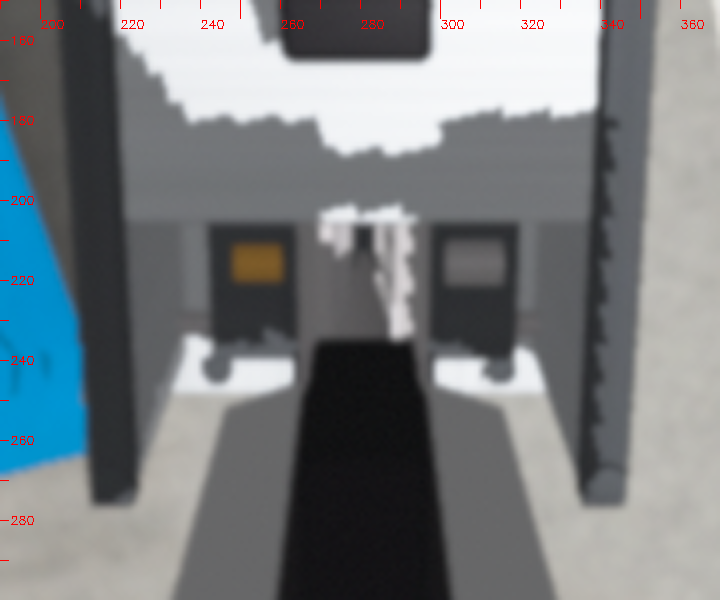

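View pics/side8c.png

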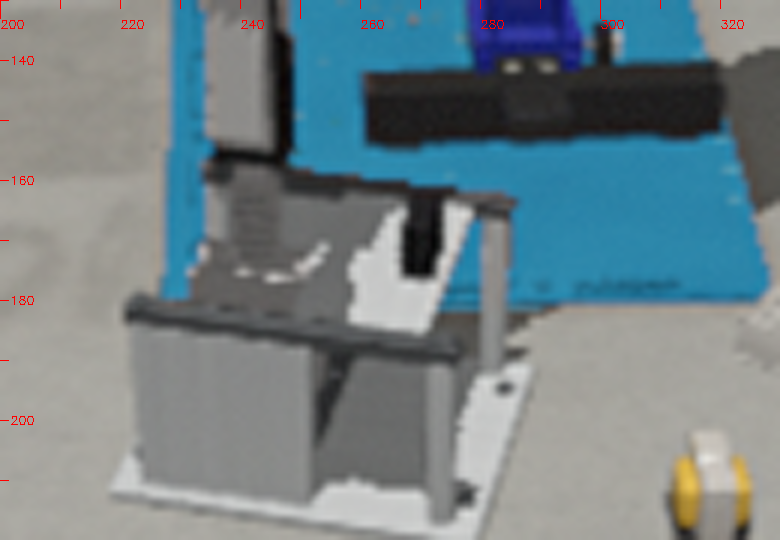

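The blade is in the gap (its lower part sits between the plates, gap end near w8 px (280,210)). There is no drag yet, so I'll continue in small steps.

Run:
```python
from rig import robot
from h import *
yaw=np.radians(-14.6)
fx=np.array([np.cos(yaw),np.sin(yaw),0]);fy=np.array([-fx[1],fx[0],0])
G=np.array([.49975,.2322,0]);f0=np.load('f0.npy')
z=.148
while z>.128:
    z-=.0015
    h=robot.move_linear(G+[0,0,z],velocity=.015,threshold=10);f,s=favg(robot,10,.03);d=f-f0
    print(h,round(s['time'],1),s['ee_pos'].round(4),d[2].round(2),(d[:3]@fx).round(2),(d[:3]@fy).round(2),d[3:].round(2))
    if h or d[2]>3: break
```

```text
False 22.3 [0.4997 0.2322 0.1465] 0.16 -0.71 -0.04 [ 0.    0.   -0.02]
False 22.9 [0.4997 0.2322 0.145 ] -0.75 -0.46 0.06 [-0.03 -0.07  0.  ]
False 23.5 [0.4998 0.2322 0.1435] 0.42 0.33 0.34 [-0.04 -0.26  0.01]
False 24.1 [0.4998 0.2322 0.142 ] 1.52 0.33 -0.03 [-0.08 -0.36  0.01]
False 24.6 [0.4997 0.2321 0.1405] 2.01 0.39 0.19 [-0.07 -0.39  0.  ]
False 25.2 [0.4997 0.2321 0.139 ] 2.02 0.47 0.15 [-0.06 -0.34  0.01]
False 25.8 [0.4997 0.2322 0.1375] 2.53 0.67 0.07 [-0.07 -0.34 -0.  ]
False 26.4 [0.4998 0.2322 0.136 ] 3.17 0.47 0.31 [-0.05 -0.37 -0.  ]
```

Run:
```python
from rig import robot
from h import *
import pickle
robot.pause(.3);f,s=favg(robot);print(s['time'],s['ee_pos'],(f-np.load('f0.npy')).round(2),s['opening'])
c=robot.camera_info('wrist');print(c['tvec']);pickle.dump(c,open('w9.pkl','wb'))
for n in ('side','top','wrist'): cv2.imwrite(f"pics/{n}9.png",robot.grab_frame(n)[:,:,::-1])
crop('pics/side9.png',200,130,130,90,6,'pics/side9c.png')
crop('pics/wrist9.png',230,190,100,70,8,'pics/w9c.png')
```

```text
26.95 [0.49973825 0.23216572 0.13596769] [ 0.54 -0.28  2.36 -0.07 -0.38  0.  ] 0.016258990227221083
[-0.35074288 -0.41235192  0.1879158 ]
```

View pics/w9c.png

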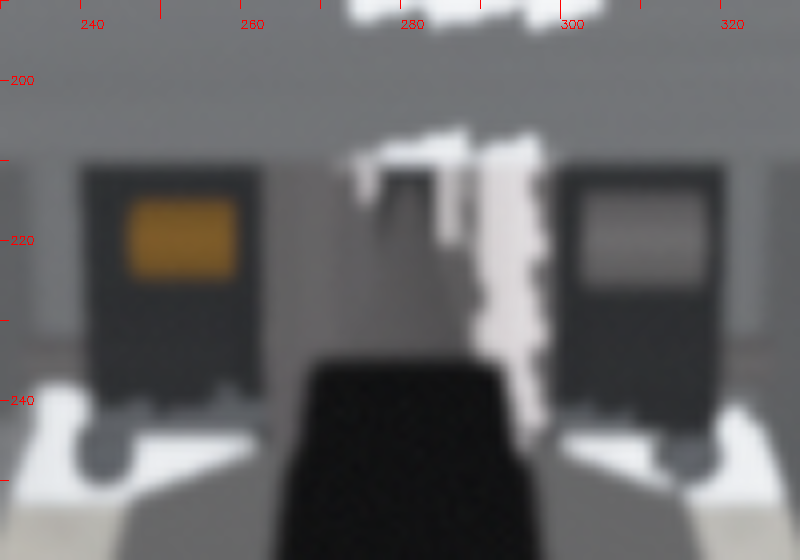

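View pics/side9c.png

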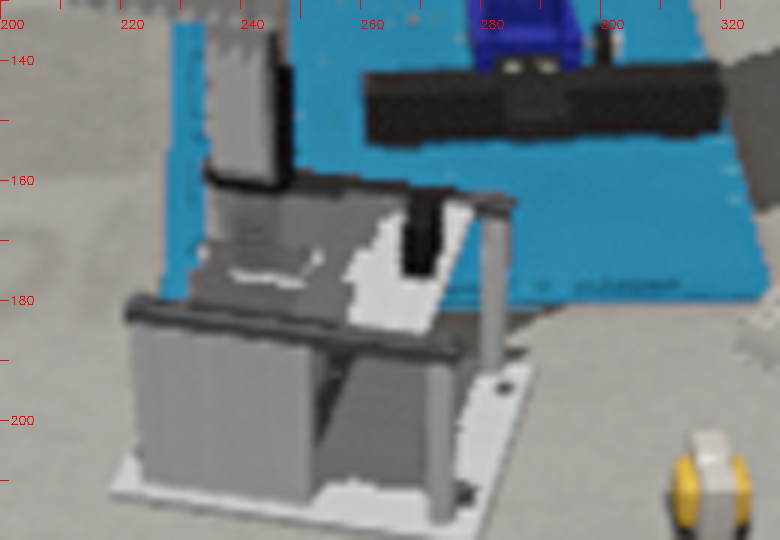

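View pics/wrist9.png

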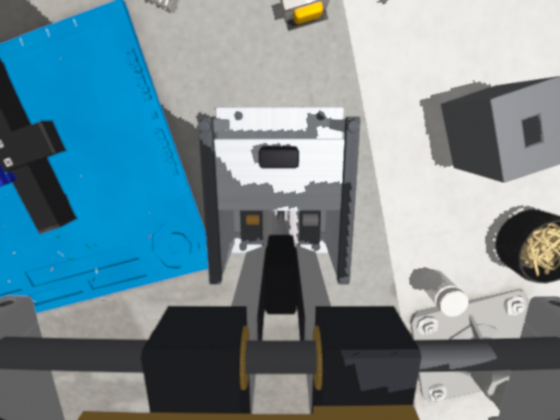

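Run:
```python
import pickle
from h import *
yaw=np.radians(-14.6);fy=np.array([-np.sin(yaw),np.cos(yaw),0])
def edges(img,rows,a,b):
    g=cv2.cvtColor(cv2.imread(img),cv2.COLOR_BGR2GRAY).astype(float);r=g[rows[0]:rows[1]].mean(0);d=np.diff(r)
    def sub(lo,hi,sg):
        i=lo+np.argmax(sg*d[lo:hi]);w=np.clip(sg*d[i-2:i+3],0,None);return (w*np.arange(i-2,i+3)).sum()/w.sum()+.5
    return sub(*a,1),sub(*b,-1)
c=pickle.load(open('w9.pkl','rb'));c8=dict(c);R=cv2.Rodrigues(c['rvec'])[0]
C=-R.T@c['tvec'];c8['tvec']=-R@(C+[0,0,.1481-.1360])
for cc,im,rows,a,b in [(c,'pics/wrist9.png',(216,226),(258,268),(294,303)),(c8,'pics/w8.png',(212,222),(258,269),(290,302)),(pickle.load(open('w7.pkl','rb')),'pics/w7.png',(203,209),(262,272),(289,297))]:
    e=edges(im,rows,a,b);y=sum(rows)/2
    P=back(cc,[(e[0],y),(e[1],y)],.0755);print(im,e,(P[1]-P[0])@fy,P@fy)
```

```text
pics/wrist9.png (np.float64(262.44714587737843), np.float64(297.5306058713304)) 0.02507450063527695 [0.33789086 0.36296536]
pics/w8.png (np.float64(263.8004291845494), np.float64(292.22922776148584)) 0.021353388686416064 [0.33824477 0.35959816]
pics/w7.png (np.float64(267.288961038961), np.float64(292.109756097561)) 0.024554858712840084 [0.33788526 0.36244012]
```

Run:
```python
from rig import robot
from h import *
G=np.array([.49975,.2322,0]);f0=np.load('f0.npy')
for z in (.1350,.1345):
    h=robot.move_linear(G+[0,0,z],velocity=.01,threshold=10);f,s=favg(robot,12,.04);print(h,s['time'],s['ee_pos'].round(4),(f-f0).round(2),s['opening'])
robot.pause(.5);f,s=favg(robot,10,.04);print(s['ee_pos'].round(4),(f-f0).round(2))
robot.sign_off()
```

```text
False 27.85 [0.4998 0.2322 0.135 ] [ 0.29  0.08  5.03 -0.02 -0.22  0.01] 0.01571043906454027
False 28.6 [0.4998 0.2322 0.1346] [-0.13  0.18  5.91 -0.   -0.19  0.  ] 0.015711800238620687
[0.4998 0.2323 0.1345] [-0.04  0.12  5.66 -0.01 -0.17  0.01]
the job is handed in; nothing more can be done
```

The shutter is pulled out to its stop, and the gauge blade is in the gap with the gripper still holding the handle. I handed the job in at about 29 s. I estimate the sprung plate has given about 1 mm, but the drag readings disagree about how much.

- **Shutter:** it moved only about 41 mm before the pull force rose to 21 N, because it seems to have started about 5 mm open. Measured in the picture after I let go, the tab stood about 60 to 61 mm out from the gap's middle. That matches the stop at 46 mm, and it was still out in the last pictures.
- **Gauge:** I lifted it out with no sign of catching and lined it up with the gap to within about 0.5 mm in the picture. I then lowered it in 0.5 to 1.5 mm steps. Drag first appeared with the tool at a height of about 142.5 mm, and I finished at 134.5 mm, about 8 mm deeper.
- **How far the plate has given:** the depth past first drag and the blade's taper both point to about 1 mm. The plate spacing in the pictures was too blurred to confirm it, showing only about 0.5 to 1 mm of widening 1.5 mm before the final depth.
- **Drag:** it read about 2 to 3 N over most of the descent, below the 3 to 5 N expected. In the last 1.5 mm it rose to 5.7 N, faster than 0.2 to 0.35 N per mm, and the moment on the tool eased. The blade may have been binding slightly until then, so the true give could be somewhat under 1 mm. Nothing suggested it was forced.

I saw no contact with the other items on the bench; they looked undisturbed in the pictures I viewed, though not all of them were in my last views.

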